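Seat the splined drive stem in the gearbox hub

ROBOT

A 6-joint arm with a two-finger parallel gripper is mounted at the origin on the work surface. World frame = base frame: x ahead of the robot, y to its left, z up, the work surface at z = 0. Lengths are in m, angles in rad, forces in N, time in s.
With the tool pointing down it reaches from about 0.275 to 0.85 m from the base axis. Payload 19 kg.
Tool frame: the origin (TCP) lies on the centre line of the jaws, within the pads' length; the fingertips stand 19 mm ahead of it and the grasp point (between the pads) is the TCP; z points along the fingers, y is the line along which they close (so a half turn about z gives the same grasp; the last joint's range is limited). The gripper opens to 85 mm and grips with 20 to 120 N. Pads are 22 mm wide; open, the fingers measure 114 mm over their backs; the gripper's body (76 mm by 85 mm) begins 54 mm behind the grasp point. The pads swing forward as they close: fully open they stand 13 mm farther back than shut.
Start: joints at [1.038, 0.15, 1.437, -0, 1.554, -0.134], TCP at [0.223, 0.53, 0.25] pointing down, gripper open.
Joint ranges: [-2.8, 2.8], [-0.68, 2.1], [0.12, 2.68], [-1.39, 4.53], [0.16, 2.79], [-2.81, 2.81]. Speed limits (rad/s): [1.89, 1.89, 2.22, 3.01, 3.01, 3.01].

INTERFACE

Orientations are given as a rotation vector (axis times angle).
In Python, from workcell import robot gives the robot as it stands.
- The arm moves only by the tool move_arm, never from a script. Its argument "series" is a list that holds one entry, the list of rows, each a list of 6 numbers: the shift along the tool's x, y, z in cm, then the turn, a rotation vector about the tool's x, y, z in degrees. In form: [[[dx, dy, dz, ax, ay, az], ...]]. A call has 1 to 12 rows; each row is the pose to reach, as a shift and turn from the pose commanded when the call began, along the tool's axes at that moment; what a row does not reach only later rows make up. A row lasts 1/12 s, in which the tool goes at most 41.7 mm and 7.16 degrees, less where a joint would pass 70% of its speed; a pose out of reach is approached as far as the arm can. A call with a gripper value outside its range is refused whole. "grip" is the finger opening in cm, from 0 to 8.54, set as the call begins (left out, the last holds). The fingers move at their own pace and stop on an object; "grip_force" is the grip in N (left out, the last holds). Time passes only in rows, so rows that repeat a pose let the fingers close. It gives the time, the measured TCP pose, the force, the opening and the grip force at its end, in the units of the state.
- robot.sense(): the state, without advancing time (a new reading comes with each control period).
- robot.camera(name): name is "side" or "top" or "wrist"; returns a dict with "color" (420x560x3 uint8, red, green, blue), "fx", "fy", "cx", "cy" (pixels), "xyz" and "attitude" of the camera in the world. Camera axes: x right, y up, looking along -z (the intrinsics and any distortion apply to the point x, -y, -z); pixel columns grow to the right and rows downward; lengths in m; the calibration is good to about 2 mm. A picture is of the moment at which its call begins. There is no depth.
- robot.hand_in(): hands the job in; it is judged then, once.
Trained networks look in the newest picture that a camera, given by its name, has taken for a name from the list of things; names that differ only in an ending like _2 or _b are one class to them, and where a whole thing is asked for, a point or a joint stands for the part that bears it (a point fixed in the world has none). Each returns a list of dicts, best first, with "conf" (0 to 1); they miss things now and then, are a little off and sometimes report something else, mostly with a low value. They report only what shows in the picture. A call takes as long as a camera call. They do not tell look-alikes from the thing itself.
- robot.look_for(camera, thing): "box" ([centre column, centre row, width, height] in pixels, round what is visible of it).
- robot.mark_of(camera, thing): "location" ([column, row] in pixels: a listed point, or the origin of a listed thing).
The state is a dict: "clock": time; "joint_pos": joint angles; "joint_velocities": joint speeds; "joint_torque": joint torques, N m; "ee_pos": TCP position; "eef_rot": TCP orientation; "force": force on the tool from outside, world axes, zero at the start; "wrist_torque": the same for the moment, N m; "gripper_width": finger opening in m; "grip_force": force on a finger pad.
Only numpy, scipy, OpenCV 4.12 (cv2) and the standard library are available. Lean on these libraries where they do the work, as an engineer would, in place of code of your own. Each camera call takes 0.05 s, during which the arm holds its last target. There are 200 camera calls.

TASK

Pull open the drawer of the small parts cabinet on the bench, lift out the square-headed splined drive stem and turn it until its four splines mesh with the cross-shaped slots in the hub on top of the gearbox. Slide it fully home against the hub's spring ejector, so that its collar sits flat on the hub, and finish while still holding it: the program ends with the gripper gripping the stem's head and keeping it pressed home, since the spring pushes it back out if it is let go. Leave the round-headed stem in the drawer and do not disturb the other things on the bench.

Things in the scene. Friction and masses are not known exactly. Their poses are not given: they have to be found in the camera images.
- drawer (a joint): How far the drawer is pulled out along the cabinet's -x (roughly towards the robot), in m: 0 closed (as it starts), 0.15 fully open. It slides with about 2 N and stays where it is left. From about 0.12 the stems inside are well clear of the cabinet, a fixed grey sheet-metal box 240 mm deep, 280 mm wide, 99 mm high, with a white drawer front.
- drawer_handle (a point): Middle of the drawer's steel bar handle; moves with the drawer. The bar is 10 mm thick, 110 mm long, along this frame's y, 78 mm above the bench, 45 mm out from the drawer front (whose top edge is 12 mm above the bar's centre line; the cabinet's top 21 mm). Free above and below: pinch or hook it from above. The drawer opens along -x. The two stems stand 119 mm behind the bar.
- stem_head (a point): The wanted steel stem (90 to 180 g): centre of its square head, 24 x 24 mm, 36 mm tall; x, y square to its faces, z up. It starts in the drawer, upright, at any yaw, in a wooden rack with two loose round holes 90 mm apart side by side (either hole); this point is then 64 mm above the bench. Under the head: a round collar, 38 mm diameter, 4 mm thick, lying on the rack; then the spline.
- stem_collar (a point): Same stem, same axes: centre of the underside of its collar, 22 mm below the head's centre. From here the spline goes 26 mm down: a cross of two bars, each 28 mm across and 8 mm thick, along x and y (in line with the head's faces), the last 3 mm tapered. The tip is 48 mm below the head's centre.
- plain_stem_head (a point): The unwanted stem in the rack's other hole: centre of its round head, 28 mm diameter, 36 mm tall, 64 mm above the bench. Its shank is plain and round.
- hub_mouth (a point): Centre of the top face of the gearbox's upright round hub (50 mm diameter), 80 mm above the bench. In it is a cross-shaped socket with slots along this frame's x and y, each 10.2 mm wide and 31 mm long, over 26 mm deep: the spline fits in any of four quarter turns with 1.1 mm to each side.
- gearbox: Gearbox fixed to the bench, grey metal, foot 150 x 100 mm, 52 mm high, the hub upright on top to 80 mm. Origin: centre of its underside, under the hub; same axes as the hub.
- ejector (a joint): Spring ejector in the socket: how far it is pressed down, in m. At 0 its top is 14 mm below the hub's top face; with the stem fully home it reads 0.012. The spring pushes up with about 4 N at 0 and 8.5 N at 0.012, more than the stem weighs.
Mind the look-alikes: they are no part of the job. Leave any blue, orange or yellow look-alike of the gearbox alone.

How it is judged:
On the way, in this order (a step that is already met when the one before it is completed fails the run):
1. the drawer is pulled open at least 90 mm (value of joint drawer above 0.09 m), for 0.2 s.
2. the square-headed stem is lifted out of the drawer (its head's centre over 120 mm above the bench) (height (world z) of stem_head above 0.12 m), for 0.1 s.
3. its splines mesh: the stem stands upright in the hub, at least 8 mm deep (z of stem_collar in the frame of hub_mouth below 0.018 m and horizontal distance between stem_collar and hub_mouth below 0.004 m and angle between stem_head's own z axis and vertical below 0.1 rad and (angle between the x axis of stem_head and the x axis of hub_mouth, either way round below 0.12 rad or angle between the x axis of stem_head and the y axis of hub_mouth, either way round below 0.12 rad)), for 0.1 s.
At the end, for the whole second after the job is handed in: Stem fully home: collar within 2.5 mm of the hub's top, on axis within 4 mm, upright within 0.1 rad, splines in line within 0.12 rad, ejector pressed over 9.5 mm; at rest, fingers still on it (over 3 N) and over 4 N between stem and hub. The round-headed stem is still in the drawer (z of stem_collar in the frame of hub_mouth below 0.0025 m and horizontal distance between stem_collar and hub_mouth below 0.004 m and angle between stem_head's own z axis and vertical below 0.1 rad and (angle between the x axis of stem_head and the x axis of hub_mouth, either way round below 0.12 rad or angle between the x axis of stem_head and the y axis of hub_mouth, either way round below 0.12 rad) and value of joint ejector above 0.0095 m and contact force between the fingers and stem above 3 N and contact force between stem and gearbox above 4 N and linear speed of stem below 0.02 m/s and height (world z) of plain_stem_head below 0.08 m); the arm keeps its last pose, push and grip.
It fails at once if another thing on the bench is knocked away (moved over 30 mm) (distance of any of bottle, mug, tape, screwdriver, hammer, battery, pipe, carton from where it was at the start of the episode above 0.03 m).
It fails at once if the round-headed stem is taken out of the drawer's rack (height (world z) of plain_stem_head above 0.095 m).
It also fails if it takes over 56 s, if anything falls off the work surface, if the arm or the gripper's body presses on something with over 40 N, if the wrist force passes 120 N, or if a joint passes its speed limit or range.

## Working session

There is one attempt and no reset: what is moved stays moved. The work goes in short steps, Python scripts to look and compute and a tool call to move; the robot and the scene stay as the last step left them, time stands still between calls to the robot, and variables do not carry over. Pictures are saved under pics/ and viewed, at most 10 in all, crops included, and the job is handed in when it is done.

Besides the shell and the picture viewer there is one more tool, called after ">>>" by a JSON object that holds its "method" and its "body". move_arm: Moves the arm, as the interface text tells. Its arguments: {"type":"object","properties":{"series":{"type":"array","items":{"type":"array","items":{"type":"array","items":{"type":"number"}}}},"grip":{"type":"number"},"grip_force":{"type":"number"}},"required":["series"]}

```bash
mkdir -p pics; ls; cat > h.py <<'E'
import numpy as np, cv2
from scipy.spatial.transform import Rotation as R
from workcell import robot
def att(c):
    a=np.array(c["attitude"],float)
    return a if a.shape==(3,3) else (R.from_rotvec(a).as_matrix() if a.size==3 else R.from_quat(a).as_matrix())
def ray(c,uv):
    d=np.array([(uv[0]-c["cx"])/c["fx"],-(uv[1]-c["cy"])/c["fy"],-1.])
    return np.array(c["xyz"]),att(c)@d
def at_z(c,uv,z):
    o,d=ray(c,uv); return o+d*(z-o[2])/d[2]
def proj(c,p):
    q=att(c).T@(np.array(p)-np.array(c["xyz"])); return np.array([c["cx"]+c["fx"]*q[0]/-q[2],c["cy"]-c["fy"]*q[1]/-q[2]])
def save(c,n): cv2.imwrite("pics/"+n,c["color"][:,:,::-1])
E
python3 - <<'E'
from h import *
cs={}
for n in("side","top","wrist"):
    c=robot.camera(n);cs[n]=c
    print(n,{k:v for k,v in c.items() if k!="color"})
    for t,z in(("drawer_handle",.078),("hub_mouth",.08),("gearbox",0)):
        for m in robot.mark_of(n,t): print(t,np.round(m["location"],1),round(m["conf"],2),np.round(at_z(c,m["location"],z),4))
        
s=robot.sense();print(s)
cv2.imwrite("pics/a.png",cs["top"]["color"][:,:,::-1]);cv2.imwrite("pics/b.png",cs["side"]["color"][:,:,::-1])
E
```

```text
pics
side {'fx': 434.1788399284362, 'fy': 434.1788399284362, 'cx': 274.22247833297905, 'cy': 212.43142569482444, 'xyz': array([-0.09594219, -0.94531262,  0.70560956]), 'attitude': array([ 1.00951708, -0.27833457, -0.53568028])}
drawer_handle [256.1 161.5] 0.94 [0.6056 0.2748 0.078 ]
hub_mouth [354.6 245.1] 0.96 [ 0.5417 -0.306   0.08  ]
hub_mouth [256.6 213.8] 0.67 [ 0.4204 -0.0362  0.08  ]
hub_mouth [240.5 313.5] 0.67 [ 0.1905 -0.3544  0.08  ]
hub_mouth [186.7 193.5] 0.66 [0.3073 0.1913 0.08  ]
gearbox [246.3 338.9] 0.93 [ 0.2001 -0.3526  0.    ]
gearbox [187.6 216.5] 0.93 [0.2997 0.1915 0.    ]
gearbox [352.8 268.5] 0.57 [ 0.5484 -0.3003  0.    ]
gearbox [260.5 238.9] 0.57 [ 0.423 -0.047  0.   ]
top {'fx': 432.81189905908604, 'fy': 432.81189905908604, 'cx': 279.08517594407385, 'cy': 209.14574666394847, 'xyz': array([ 0.4067208 , -0.03077166,  1.09151108]), 'attitude': array([ 0.06481421, -0.01938459, -1.5777077 ])}
drawer_handle [171.  155.1] 0.96 [0.5921 0.2547 0.078 ]
hub_mouth [406.1 168.5] 0.9 [ 0.5536 -0.2988  0.08  ]
hub_mouth [431.9 325.5] 0.88 [ 0.1919 -0.3493  0.08  ]
hub_
[... 579 characters left out ...]
 ]
{'clock': 0.6, 'joint_pos': array([ 1.03798644e+00,  1.50466539e-01,  1.43741214e+00,  1.41749429e-05,
        1.55384673e+00, -1.33998563e-01]), 'joint_velocities': array([ 0.00030721,  0.00018201,  0.00121023,  0.00141877, -0.00188312,
        0.00025931]), 'joint_torque': array([-1.54198729e-03, -7.12503862e+01, -5.70909405e+01, -2.73147480e-04,
        1.49364620e-03, -1.66363606e-05]), 'ee_pos': array([0.22327407, 0.52982733, 0.25027959]), 'eef_rot': array([-6.22297167e-01, -3.07928457e+00,  1.89752800e-04]), 'force': array([-0.60139847,  0.22755601, -0.34467739]), 'wrist_torque': array([-0.04818301,  0.0094553 ,  0.02619953]), 'grip_force': 0.0, 'gripper_width': 0.08510600648835596}
```

View pics/a.png

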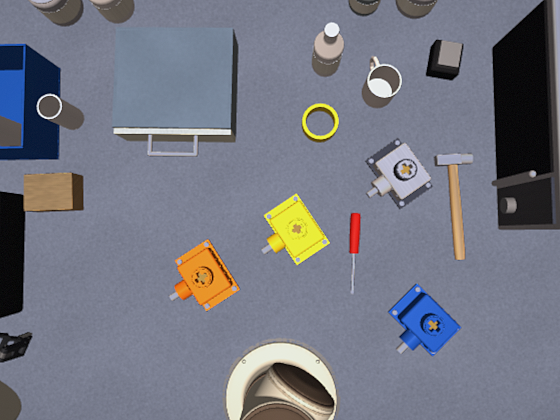

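View pics/b.png

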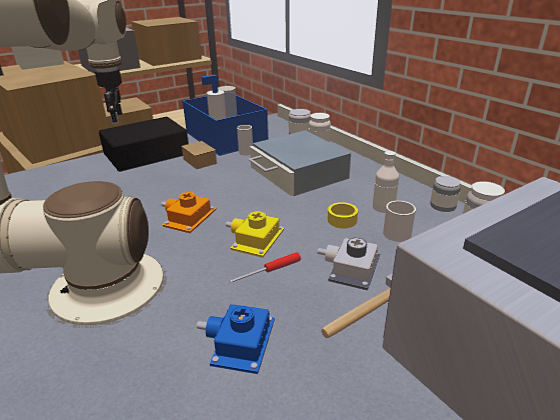

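The top view shows the grey gearbox at about (404,170), with orange, yellow and blue look-alikes. The cabinet front runs (113,131)–(231,133) and the handle bar (148,154)–(196,154). The side view agrees, with the bar at about (263,163) and the grey hub at (356,244).

```bash
cat >> h.py <<'E'
def plan(p,yaw_y,cmd=None):
    """row numbers to bring TCP to p, tool down, tool y at world heading yaw_y (deg, mod 180 nearest)"""
    s=robot.sense(); M=R.from_rotvec(s["eef_rot"]).as_matrix(); t=np.array(s["ee_pos"])
    best=None
    for k in(0,180):
        a=np.radians(yaw_y+k); y=np.array([np.cos(a),np.sin(a),0]); z=np.array([0,0,-1.]); D=np.c_[np.cross(y,z),y,z]
        rv=np.degrees(R.from_matrix(M.T@D).as_rotvec())
        if best is None or np.linalg.norm(rv)<np.linalg.norm(best): best=rv
    print("row",np.round(np.r_[M.T@(np.array(p)-t)*100,best],2),"dist",round(np.linalg.norm(np.array(p)-t),3),"clock",s["clock"],"j",np.round(s["joint_pos"],2))
def yaw(): 
    y=R.from_rotvec(robot.sense()["eef_rot"]).as_matrix()[:,1]; return np.degrees(np.arctan2(y[1],y[0]))
E
python3 - <<'E'
from h import *
c=robot.camera("top");s=robot.camera("side")
a,b=at_z(c,(113,131),.09),at_z(c,(231,133),.09);print(a,b,np.degrees(np.arctan2(*(a-b)[1::-1])))
a,b=at_z(c,(148,154),.078),at_z(c,(196,154),.078);print(a,b)
print(at_z(s,(263.5,163),.078), proj(s,at_z(c,(171,154),.078)))
print(yaw());plan([.585,.257,.25],0)
E
```

```text
[0.64903662 0.39014073 0.09      ] [0.64049207 0.10975303 0.09      ] 88.25450630154872
[0.59535323 0.31000581 0.078     ] [0.59397655 0.19491745 0.078     ]
[0.62000373 0.24861888 0.078     ] [256.38579131 164.17561999]
67.14971019682235
row [-4.393e+01 -1.110e+01  3.000e-02 -1.000e-02  0.000e+00  6.715e+01] dist 0.453 clock 0.7 j [ 1.04  0.15  1.44  0.    1.55 -0.13]
```

>>> {"method": "move_arm", "body": {"series": [[[-43.9, -11.1, 0, 0, 0, 68], [-43.9, -11.1, 0, 0, 0, 68], [-43.9, -11.1, 0, 0, 0, 68], [-43.9, -11.1, 0, 0, 0, 68], [-43.9, -11.1, 0, 0, 0, 68], [-43.9, -11.1, 0, 0, 0, 68], [-43.9, -11.1, 0, 0, 0, 68], [-43.9, -11.1, 0, 0, 0, 68], [-43.9, -11.1, 0, 0, 0, 68], [-43.9, -11.1, 0, 0, 0, 68], [-43.9, -11.1, 0, 0, 0, 68], [-43.9, -11.1, 0, 0, 0, 68]]]}}

```text
clock: 1.7
ee_pos: [0.5888, 0.2527, 0.2492]
eef_rot: [2.242, 2.199, -0.002]
force: [-0.8, 0.7, -0.9]
gripper_width: 0.0854
grip_force: 0.0
```

```bash
python3 - <<'E'
from h import *
c=robot.camera("wrist");save(c,"c.png")
for m in robot.mark_of("wrist","drawer_handle"): print(m["location"],m["conf"],at_z(c,m["location"],.078))
print(c["xyz"],yaw(),robot.sense()["ee_pos"])
E
```

```text
[0.59104061 0.32143883 0.37395807] -0.9678649715156268 [0.58550742 0.25602447 0.2496381 ]
```

View pics/c.png

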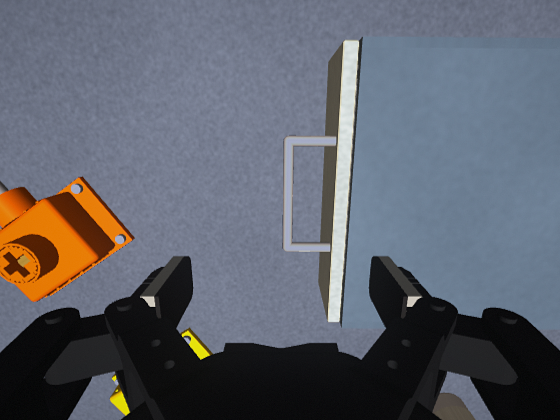

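The wrist view shows the handle bar running from (289,138) to (288,249), with the drawer front's top edge to its right.

```bash
python3 - <<'E'
from h import *
c=robot.camera("wrist")
a,b=at_z(c,(289,137),.083),at_z(c,(288,250),.083);print(a,b)
a,b=at_z(c,(352,40),.09),at_z(c,(336,322),.09);print(a,b,np.degrees(np.arctan2(*(a-b)[1::-1]))-90)
E
```

```text
[0.5955761  0.31447159 0.083     ] [0.59343974 0.19842378 0.083     ]
[0.65005132 0.39453373 0.09      ] [0.64563317 0.11437768 0.09      ] -0.9034981327498883
```

>>> {"method": "move_arm", "body": {"series": [[[0, 0.9, 8, 0, 0, 0], [0, 0.9, 8, 0, 0, 0], [0, 0.9, 12, 0, 0, 0], [0, 0.9, 15, 0, 0, 0], [0, 0.9, 17.3, 0, 0, 0], [0, 0.9, 17.3, 0, 0, 0], [0, 0.9, 17.3, 0, 0, 0]]], "grip": 4.5}}

```text
clock: 2.43
ee_pos: [0.5928, 0.2578, 0.0774]
eef_rot: [-2.236, -2.206, 0.002]
force: [0.2, -1.1, 1.2]
gripper_width: 0.0451
grip_force: 0.0
```

>>> {"method": "move_arm", "body": {"series": [[[0, 0, 0, 0, 0, 0], [0, 0, 0, 0, 0, 0], [0, 0, 0, 0, 0, 0], [0, 0, 0, 0, 0, 0], [0, 0, 0, 0, 0, 0]]], "grip": 0, "grip_force": 40}}

```text
clock: 2.85
ee_pos: [0.5945, 0.2574, 0.0794]
eef_rot: [2.237, 2.204, 0.004]
force: [-1.4, 1.5, 9.2]
gripper_width: 0.0082
grip_force: 39.0
```

>>> {"method": "move_arm", "body": {"series": [[[0, -1, 0, 0, 0, 0], [0, -3, 0, 0, 0, 0], [0, -5, 0, 0, 0, 0], [0, -7, 0, 0, 0, 0], [0, -9, 0, 0, 0, 0], [0, -11, 0, 0, 0, 0], [0, -12.5, 0, 0, 0, 0], [0, -13.5, 0, 0, 0, 0], [0, -14, 0, 0, 0, 0], [0, -14, 0, 0, 0, 0], [0, -14, 0, 0, 0, 0], [0, -14, 0, 0, 0, 0]]]}}

```text
clock: 3.85
ee_pos: [0.4545, 0.2609, 0.0794]
eef_rot: [-2.237, -2.205, -0.009]
force: [-1.0, 16.4, 7.6]
gripper_width: 0.0083
grip_force: 40.1
```

>>> {"method": "move_arm", "body": {"series": [[[0, 0, 0, 0, 0, 0], [0, 0, 0, 0, 0, 0], [0, 0, 0, 0, 0, 0]]], "grip": 4.5}}

```text
clock: 4.1
ee_pos: [0.4539, 0.259, 0.0779]
eef_rot: [2.237, 2.205, 0.001]
force: [0.0, -0.6, 0.5]
gripper_width: 0.0438
grip_force: 0.0
```

>>> {"method": "move_arm", "body": {"series": [[[0, 0, -4, 0, 0, 0], [0, 0, -8, 0, 0, 0], [0, 0, -12, 0, 0, 0], [0, 0, -16, 0, 0, 0], [0, 3, -18, 0, 0, 0], [0, 6, -18, 0, 0, 0], [0, 6, -18, 0, 0, 0], [0, 6, -18, 0, 0, 0]]], "grip": 8.5}}

```text
clock: 4.77
ee_pos: [0.5145, 0.2577, 0.2568]
eef_rot: [-2.239, -2.204, 0.001]
force: [-0.2, 0.8, -0.4]
gripper_width: 0.0853
grip_force: 0.0
```

```bash
python3 - <<'E'
from h import *
for n in("wrist","top"):
    c=robot.camera(n);save(c,n+"d.png")
    for t in("stem_head","plain_stem_head"):
        for m in robot.mark_of(n,t): print(n,t,m["location"],m["conf"],at_z(c,m["location"],.064))
print(yaw(),robot.sense()["ee_pos"])
E
```

```text
wrist stem_head [335.3, 152.6] 0.57 [0.57381895 0.29847758 0.064     ]
wrist plain_stem_head [332.5, 235.7] 0.72 [0.57375098 0.20543483 0.064     ]
top stem_head [157.2, 165.1] 0.7 [0.57069812 0.29206077 0.064     ]
top plain_stem_head [190.5, 164.4] 0.63 [0.57148872 0.21125609 0.064     ]
-0.8242082198701222 [0.51314107 0.25825462 0.25742022]
```

View pics/wristd.png

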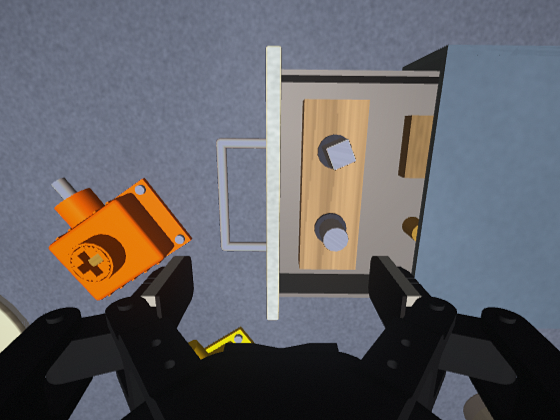

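The wrist view shows the open drawer. The square head's top face is at about (341,154), rotated roughly 15–20°, and the round head is at (335,239).

```bash
python3 - <<'E'
from h import *
c=robot.camera("wrist");im=c["color"]
print(im[154,341],im[239,335],im[140,322])
k=im[130:175,310:365].astype(int)
mask=((np.abs(k-im[154,341].astype(int)).max(2)<22)).astype(np.uint8)
n,l,st,ce=cv2.connectedComponentsWithStats(mask)
i=l[24,31];cn,_=cv2.findContours((l==i).astype(np.uint8),0,2)
r=cv2.minAreaRect(cn[0]);B=cv2.boxPoints(r)+[310,130];print(r,st[i])
P=np.array([at_z(c,b,.082) for b in B]);print(P.round(4),P.mean(0))
e=np.diff(np.r_[P,P[:1]],axis=0);print(np.degrees(np.arctan2(e[:,1],e[:,0]))%90,np.linalg.norm(e,axis=1))
cv2.imwrite("pics/e.png",cv2.resize(np.hstack([im[125:180,305:370,::-1],cv2.cvtColor(cv2.copyMakeBorder((l==i).astype(np.uint8)*255,5,5,5,5,0),8)]),None,fx=5,fy=5,interpolation=0))
E
```

```text
[168 173 197] [162 167 191] [191 155 111]
((31.96154022216797, 24.807693481445312), (22.384618759155273, 23.923078536987305), 67.38013458251953) [ 18  11  28  29 514]
[[0.5607 0.3042 0.082 ]
 [0.5821 0.3128 0.082 ]
 [0.5917 0.2925 0.082 ]
 [0.5699 0.2836 0.082 ]] [0.57611213 0.29830205 0.082     ]
[21.77843304 25.22815196 22.22615966 24.13487674] [0.0231192  0.0224505  0.02354107 0.0226129 ]
```

View pics/e.png

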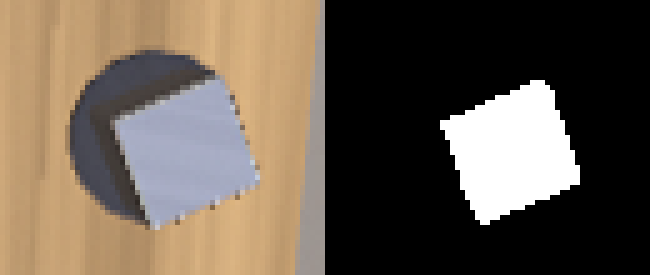

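```bash
python3 - <<'E'
from h import *
plan([.576,.298,.14],23)
E
```

```text
row [  4.07   6.22  11.74   0.     0.   -23.83] dist 0.139 clock 5.1167 j [ 0.33  0.15  1.43 -0.    1.57  0.35]
```

>>> {"method": "move_arm", "body": {"series": [[[4.1, 6.2, 3, 0, 0, -23.8], [4.1, 6.2, 6, 0, 0, -23.8], [4.1, 6.2, 9, 0, 0, -23.8], [4.1, 6.2, 11.7, 0, 0, -23.8], [4.1, 6.2, 11.7, 0, 0, -23.8], [4.1, 6.2, 11.7, 0, 0, -23.8], [4.1, 6.2, 11.7, 0, 0, -23.8]]], "grip": 5.5}}

```text
clock: 5.7
ee_pos: [0.5768, 0.2984, 0.1428]
eef_rot: [1.737, 2.616, 0.003]
force: [0.3, 0.2, 0.9]
gripper_width: 0.055
grip_force: 0.0
```

```bash
python3 - <<'E'
from h import *
c=robot.camera("wrist");save(c,"f.png")
print(proj(c,[.576,.298,.082]), robot.mark_of("wrist","stem_head"),yaw(),robot.sense()["ee_pos"])
E
```

```text
[277.15464886 233.0618833 ] [{'location': [276.9, 224.9], 'conf': 0.98}, {'location': [229.5, 324.9], 'conf': 0.6}] 22.8727981659129 [0.57704917 0.29845242 0.14330008]
```

View pics/f.png

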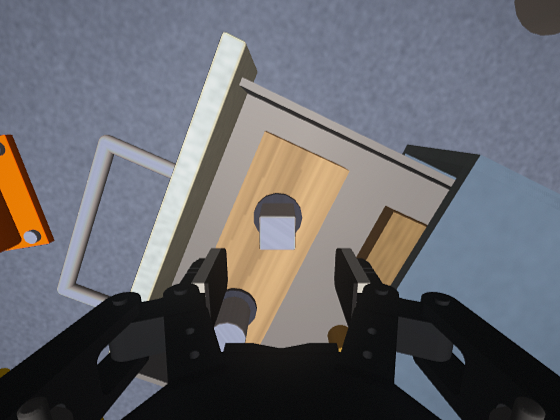

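The square head is at (277,233), in line with the jaws and where I predicted it.

>>> {"method": "move_arm", "body": {"series": [[[0, 0, 2.5, 0, 0, 0], [0, 0, 5, 0, 0, 0], [0, 0, 6.5, 0, 0, 0], [0, 0, 7.1, 0, 0, 0], [0, 0, 7.1, 0, 0, 0], [0, 0, 7.1, 0, 0, 0]]]}}

```text
clock: 6.3
ee_pos: [0.577, 0.2984, 0.0711]
eef_rot: [1.735, 2.618, 0.002]
force: [0.7, 0.1, 0.3]
gripper_width: 0.0549
grip_force: 0.0
```

>>> {"method": "move_arm", "body": {"series": [[[0, 0, 0, 0, 0, 0], [0, 0, 0, 0, 0, 0], [0, 0, 0, 0, 0, 0], [0, 0, 0, 0, 0, 0], [0, 0, 0, 0, 0, 0], [0, 0, 0, 0, 0, 0]]], "grip": 0, "grip_force": 60}}

```text
clock: 6.8
ee_pos: [0.5769, 0.2983, 0.0707]
eef_rot: [1.735, 2.618, 0.002]
force: [-1.6, -2.2, 7.3]
gripper_width: 0.023
grip_force: 59.1
```

>>> {"method": "move_arm", "body": {"series": [[[0, 0, -2, 0, 0, 0], [0, 0, -5, 0, 0, 0], [0, 0, -9, 0, 0, 0], [0, 0, -13, 0, 0, 0], [0, 0, -17, 0, 0, 0], [0, 0, -18, 0, 0, 0], [0, 0, -18, 0, 0, 0], [0, 0, -18, 0, 0, 0]]]}}

```text
clock: 7.47
ee_pos: [0.5763, 0.2982, 0.2494]
eef_rot: [1.735, 2.619, 0.001]
force: [-0.4, 0.1, -2.5]
gripper_width: 0.0232
grip_force: 59.1
```

>>> {"method": "move_arm", "body": {"series": [[[-3, -1.3, 0, 0, 0, 0], [-6, -2.5, 0, 0, 0, 0], [-9, -3.8, 0, 0, 0, 0], [-12, -5, 0, 0, 0, 0], [-15, -6.3, 0, 0, 0, 0], [-18, -7.6, 0, 0, 0, 0], [-21, -8.9, 0, 0, 0, 0], [-24, -10.2, 0, 0, 0, 0], [-27, -11.4, 0, 0, 0, 0], [-29, -12.3, 0, 0, 0, 0], [-30, -12.7, 0, 0, 0, 0], [-30, -12.7, 0, 0, 0, 0]]]}}

```text
clock: 8.47
ee_pos: [0.5759, -0.0294, 0.2476]
eef_rot: [-1.737, -2.615, 0.002]
force: [-0.6, 0.2, -1.7]
gripper_width: 0.0229
grip_force: 59.2
```

>>> {"method": "move_arm", "body": {"series": [[[-3, -1.3, 0, 0, 0, 0], [-6, -2.5, 0, 0, 0, 0], [-9, -3.8, 0, 0, 0, 0], [-12, -5, 0, 0, 0, 0], [-15, -6.3, 0, 0, 0, 0], [-18, -7.6, 0, 0, 0, 0], [-21, -8.9, 0, 0, 0, 0], [-24, -10.2, 0, 0, 0, 0], [-27, -11.4, 0, 0, 0, 0], [-29, -12.3, 0, 0, 0, 0], [-30, -12.7, 0, 0, 0, 0], [-30, -12.7, 0, 0, 0, 0]]]}}

```text
clock: 9.47
ee_pos: [0.5765, -0.3542, 0.2477]
eef_rot: [-1.735, -2.616, -0.0]
force: [-0.2, 0.2, -2.2]
gripper_width: 0.0231
grip_force: 59.2
```

```bash
python3 - <<'E'
from h import *
c=robot.camera("wrist");save(c,"g.png")
for m in robot.mark_of("wrist","hub_mouth"): print(m["location"],m["conf"],at_z(c,m["location"],.08))
for m in robot.mark_of("wrist","stem_collar"): print(m["location"],m["conf"])
s=robot.sense();print(yaw(),s["ee_pos"],s["eef_rot"],s["force"],s["gripper_width"],s["grip_force"],s["clock"],s["joint_pos"])
E
```

```text
[280.5, 136.7] 0.74 [ 0.55473689 -0.29973649  0.08      ]
[280.1, 249.3] 0.87
23.01259311918307 [ 0.57686063 -0.35173418  0.24894696] [-1.73326808e+00 -2.61930767e+00 -5.74100674e-04] [-0.53123458  0.33073365 -0.98438046] 0.022837127108354283 59.17789041996002 9.6167 [-6.61605467e-01  3.63693149e-01  1.17513818e+00  3.08143768e-04
  1.60352157e+00 -1.06324098e+00]
```

View pics/g.png

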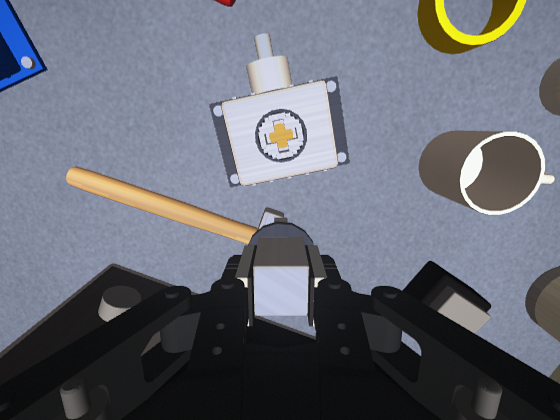

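The grey gearbox hub is at about (281,135) and the box is turned about 10° counter-clockwise from the tool. The stem is held upright in the jaws. I'll turn 10°, go closer and measure again.

```bash
python3 - <<'E'
from h import *
plan([.585,-.346,.17],33)
E
```

```text
row [ 0.2   0.97  7.89 -0.   -0.05 -9.99] dist 0.08 clock 9.6167 j [-0.66  0.36  1.18  0.    1.6  -1.06]
```

>>> {"method": "move_arm", "body": {"series": [[[0.1, 0.5, 3, 0, 0, -5], [0.2, 1, 6, 0, 0, -10], [0.2, 1, 7.9, 0, 0, -10], [0.2, 1, 7.9, 0, 0, -10], [0.2, 1, 7.9, 0, 0, -10], [0.2, 1, 7.9, 0, 0, -10]]]}}

```text
clock: 10.12
ee_pos: [0.5855, -0.3472, 0.1724]
eef_rot: [1.499, 2.758, -0.001]
force: [-0.3, 0.5, -1.6]
gripper_width: 0.0234
grip_force: 59.1
```

```bash
python3 - <<'E'
from h import *
c=robot.camera("wrist")
for m in robot.mark_of("wrist","hub_mouth"): print(m["location"],m["conf"],at_z(c,m["location"],.08))
for t in("stem_collar","stem_head"):
  for m in robot.mark_of("wrist",t): print(t,m["location"],m["conf"])
t=robot.sense()["ee_pos"];print(yaw(),t,proj(c,t+[0,0,-.007]),proj(c,t+[0,0,-.029]))
im=c["color"];cv2.imwrite("pics/h.png",cv2.resize(im[60:300,170:400,::-1],None,fx=2.5,fy=2.5))
E
```

```text
[278.5, 142.2] 0.64 [ 0.5545009  -0.29970524  0.08      ]
stem_collar [278.9, 252.8] 0.63
stem_head [280.3, 271.7] 0.84
32.938844137887486 [ 0.58516158 -0.34775289  0.1718259 ] [277.08107644 270.78395775] [277.44164179 252.33981973]
```

View pics/h.png

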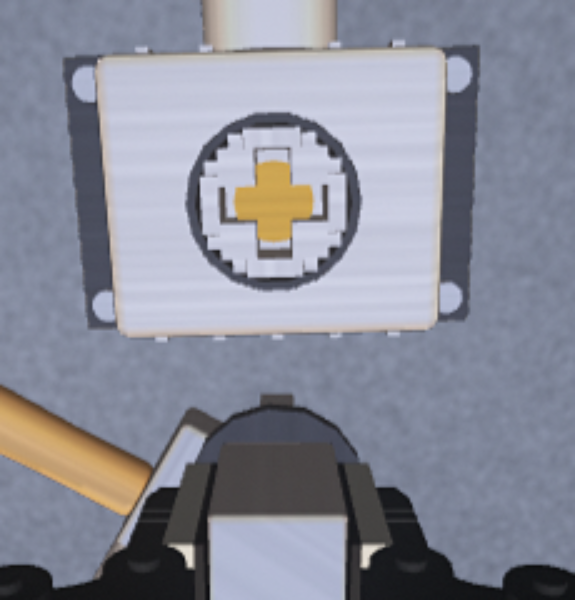

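The crop shows the hub socket centred at about (279.4,141.4) in full-image pixels. The box edges are within about 1° of the tool. I'll take averaged measurements now, then repeat from a quarter turn away to cancel the wrist camera's calibration error.

```bash
cat >> h.py <<'E'
def hub(n=5):
    A=[];T=[];Y=[];U=[]
    for _ in range(n):
        c=robot.camera("wrist");im=c["color"][60:240,180:400]
        h=cv2.cvtColor(im,cv2.COLOR_RGB2HSV);m=cv2.inRange(h,(15,110,120),(30,255,255))
        k,l,st,ce=cv2.connectedComponentsWithStats(m)
        # component nearest the expected place
        i=1+min(range(k-1),key=lambda j:np.hypot(*(ce[j+1]-[100,80]))+(1000 if st[j+1][4]<150 else 0))
        uv=ce[i]+[180,60];A.append(at_z(c,uv,.066));U.append(np.r_[uv,st[i][4]])
        s=robot.sense();T.append(s["ee_pos"]);Y.append(yaw())
    A,T,Y,U=[np.mean(v,0) for v in(A,T,Y,U)]
    print("hub",A.round(4),"tcp",T.round(4),"yaw",Y.round(2),"uv",U.round(1))
    return A,T,Y,c
E
python3 - <<'E'
from h import *
A,T,Y,c=hub()
f=lambda x,y:np.array([170+x/2.5,60+y/2.5])
for p,q in(((98,55),(445,48)),((122,335),(437,327)),((98,60),(118,333)),((445,50),(437,325))):
    a,b=at_z(c,f(*p),.052),at_z(c,f(*q),.052);print(np.degrees(np.arctan2(*(b-a)[1::-1]))%90,np.linalg.norm(a-b))
M=R.from_rotvec(robot.sense()["eef_rot"]).as_matrix();print("cam in tool",M.T@(c["xyz"]-T),(M.T@att(c)).round(3))
x=A-.06*np.array([np.cos(np.radians(32.5)),np.sin(np.radians(32.5)),0])
plan([x[0],x[1],.172],-57.5)
E
```

```text
hub [ 0.5544 -0.2989  0.066 ] tcp [ 0.5849 -0.3477  0.1709] yaw 32.94 uv [280.1 140.1 640.2]
34.01979276031558 0.10515332046928948
34.405992212563746 0.10535061415259868
33.75059632430679 0.08484520794467318
34.635964128734294 0.08501242618919336
cam in tool [ 0.0680861   0.00089274 -0.12461172] [[-0.     0.963  0.269]
 [ 1.     0.    -0.001]
 [-0.002  0.269 -0.963]]
row [ 5.790e+00 -5.900e+00 -1.500e-01 -1.000e-02  1.000e-02 -8.956e+01] dist 0.083 clock 10.5667 j [-0.65  0.4   1.28 -0.    1.46 -1.22]
```

>>> {"method": "move_arm", "body": {"series": [[[0.5, -0.5, -1, 0, 0, 7], [1, -1, -1, 0, 0, 14], [1.5, -1.5, -1, 0, 0, 21], [2, -2, -1, 0, 0, 28], [2.5, -2.5, -1, 0, 0, 35], [3, -3, -1, 0, 0, 42], [3.5, -3.5, -1, 0, 0, 49], [4, -4, -1, 0, 0, 56], [4.5, -4.5, -1, 0, 0, 63], [5, -5, -0.5, 0, 0, 70], [5.5, -5.5, 0, 0, 0, 77], [5.8, -5.9, 0, 0, 0, 84]]]}}

```text
clock: 11.57
ee_pos: [0.503, -0.3307, 0.1695]
eef_rot: [-2.964, -1.038, 0.001]
force: [-0.6, 0.7, -1.2]
gripper_width: 0.0231
grip_force: 59.1
```

>>> {"method": "move_arm", "body": {"series": [[[0, 0, 0, 0, 0, 4], [0, 0, 0, 0, 0, 4], [0, 0, 0, 0, 0, 4]]]}}

```text
clock: 11.82
ee_pos: [0.5038, -0.3311, 0.1705]
eef_rot: [2.995, 0.947, 0.0]
force: [1.0, 1.1, -1.1]
gripper_width: 0.0233
grip_force: 59.1
```

```bash
python3 - <<'E'
from h import *
A,T,Y,c=hub()
for m in robot.mark_of("wrist","hub_mouth"): print(m["location"],m["conf"],at_z(c,m["location"],.08))
for t in("stem_collar","stem_head"):
  for m in robot.mark_of("wrist",t): print(t,m["location"],m["conf"])
print(proj(c,T+[0,0,-.007]),proj(c,T+[0,0,-.029]),robot.sense()["joint_pos"])
im=c["color"];save(c,"i_full.png")
# solve camera bias e (tool frame): A_i = H + Rz(yaw_i) e
rot=lambda y:np.array([[-np.sin(np.radians(y)),np.cos(np.radians(y))],[np.cos(np.radians(y)),np.sin(np.radians(y))]])
A1=np.array([.5544,-.2989]);y1=32.94
K=np.vstack([np.hstack([np.eye(2),rot(y1)]),np.hstack([np.eye(2),rot(Y)])])
print("H,e",np.linalg.solve(K,np.r_[A1,A[:2]]))
E
```

```text
hub [ 0.5545 -0.2989  0.066 ] tcp [ 0.5039 -0.3311  0.1704] yaw -54.92 uv [283.9 139.1 644.4]
stem_collar [278.4, 250.0] 0.93
stem_head [279.1, 272.7] 0.75
[280.23714409 273.24215573] [280.26691538 254.57515036] [-7.08975385e-01  2.46024540e-01  1.48653484e+00 -1.38685795e-04
  1.40906382e+00  2.51182812e-01]
H,e [ 5.54455192e-01 -2.98920703e-01  4.73863677e-05 -3.50621729e-05]
```

```bash
python3 - <<'E'
from h import *
c=robot.camera("wrist");s=robot.sense();M=R.from_rotvec(s["eef_rot"]).as_matrix();T=s["ee_pos"]
g=cv2.cvtColor(c["color"],cv2.COLOR_RGB2GRAY)
for x,y in((.012,0),(-.012,0),(0,-.012),(0,.012)): print(proj(c,T+M@np.array([x,y,-.0113])))
print("bottom front",proj(c,T+M@np.array([.012,0,.0247])),"collar front",proj(c,T+M@np.array([.019,0,.0247])))
print(list(enumerate(g[215:345,275:285].mean(1).astype(int),215)))
E
```

```text
[280.10866017 267.95973026]
[280.12688207 317.60282456]
[252.17795968 293.40763028]
[308.05606532 293.40132146]
bottom front [280.18799007 237.17253996] collar front [280.18450915 224.75249562]
[(215, np.int64(139)), (216, np.int64(133)), (217, np.int64(107)), (218, np.int64(65)), (219, np.int64(68)), (220, np.int64(67)), (221, np.int64(60)), (222, np.int64(37)), (223, np.int64(42)), (224, np.int64(64)), (225, np.int64(76)), (226, np.int64(75)), (227, np.int64(75)), (228, np.int64(74)), (229, np.int64(74)), (230, np.int64(74)), (231, np.int64(74)), (232, np.int64(74)), (233, np.int64(74)), (234, np.int64(74)), (235, np.int64(74)), (236, np.int64(74)), (237, np.int64(71)), (238, np.int64(64)), (239, np.int64(65)), (240, np.int64(65)), (241, np.int64(65)), (242, np.int64(65)), (243, np.int64(66)), (244, np.int64(65)), (245, np.int64(65)), (246, np.int64(65)), (247, np.int64(66)), (248, np.int64(65)), (249, np.int64(65)), (250, np.int64(66)), (251, np.int64(66)), (252, np.int64(66)), (253, np.int64(66)), (254, np.int64(66)), (255, np.int64(66)), (256, np.int64(66)), (257, np.int64(66)),
[... 1206 characters left out ...]
3, np.int64(182)), (314, np.int64(178)), (315, np.int64(159)), (316, np.int64(125)), (317, np.int64(126)), (318, np.int64(126)), (319, np.int64(127)), (320, np.int64(129)), (321, np.int64(129)), (322, np.int64(129)), (323, np.int64(128)), (324, np.int64(128)), (325, np.int64(128)), (326, np.int64(127)), (327, np.int64(125)), (328, np.int64(122)), (329, np.int64(122)), (330, np.int64(123)), (331, np.int64(124)), (332, np.int64(125)), (333, np.int64(126)), (334, np.int64(125)), (335, np.int64(126)), (336, np.int64(129)), (337, np.int64(130)), (338, np.int64(128)), (339, np.int64(124)), (340, np.int64(118)), (341, np.int64(112)), (342, np.int64(110)), (343, np.int64(110)), (344, np.int64(112))]
```

```bash
python3 - <<'E'
from h import *
plan([.5541,-.2992,.145],-55.8); print(robot.sense()["ee_pos"],yaw())
E
```

```text
row [ 5.94  0.28  2.53 -0.    0.01  0.78] dist 0.065 clock 12.2667 j [-0.71  0.25  1.49 -0.    1.41  0.25]
[ 0.50380119 -0.33099972  0.17027738] -55.020517145532054
```

>>> {"method": "move_arm", "body": {"series": [[[3, 0.1, 0, 0, 0, 0.8], [5.9, 0.3, 0, 0, 0, 0.8], [5.9, 0.3, 1.5, 0, 0, 0.8], [5.9, 0.3, 2.5, 0, 0, 0.8], [5.9, 0.3, 2.5, 0, 0, 0.8], [5.9, 0.3, 2.5, 0, 0, 0.8], [5.9, 0.3, 2.5, 0, 0, 0.8], [5.9, 0.3, 2.5, 0, 0, 0.8]]]}}

```text
clock: 12.93
ee_pos: [0.5537, -0.3003, 0.1461]
eef_rot: [3.003, 0.921, 0.001]
force: [0.5, -0.2, -1.1]
gripper_width: 0.0231
grip_force: 59.2
```

```bash
python3 - <<'E'
from h import *
P=[];Y=[]
for _ in range(6):
    c=robot.camera("wrist");s=robot.sense();P.append(s["ee_pos"]);Y.append(yaw())
print(np.mean(P,0),np.std(P,0),np.mean(Y),s["force"])
plan([.5541,-.2992,.145],-55.8)
save(c,"j.png")
E
```

```text
[ 0.55377622 -0.29998881  0.14584578] [3.32164610e-05 1.37514589e-04 1.99796698e-04] -55.87096150634067 [-0.30543649  0.8394274  -1.43461295]
row [ 0.06 -0.04  0.06  0.02 -0.   -0.06] dist 0.001 clock 13.2333 j [-0.62  0.32  1.45 -0.    1.38  0.36]
```

View pics/j.png

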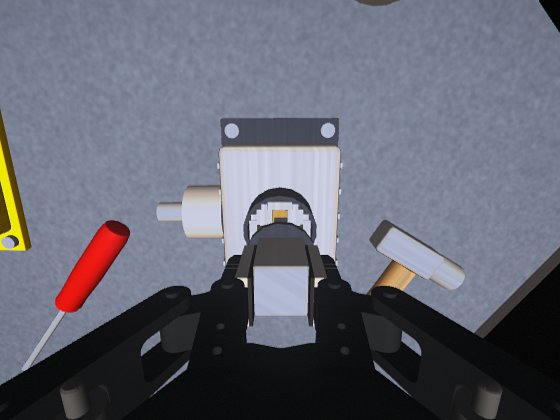

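The stem is centred on the slot at column 280, so I'll descend gently.

>>> {"method": "move_arm", "body": {"series": [[[0.06, -0.04, 0.6, 0, 0, 0], [0.06, -0.04, 1, 0, 0, 0], [0.06, -0.04, 1.3, 0, 0, 0], [0.06, -0.04, 1.6, 0, 0, 0], [0.06, -0.04, 1.6, 0, 0, 0]]]}}

```text
clock: 13.65
ee_pos: [0.5538, -0.2988, 0.1284]
eef_rot: [-3.002, -0.922, 0.001]
force: [-1.4, 0.0, -1.6]
gripper_width: 0.0231
grip_force: 59.2
```

>>> {"method": "move_arm", "body": {"series": [[[0, 0, 0.4, 0, 0, 0], [0, 0, 0.8, 0, 0, 0], [0, 0, 1.2, 0, 0, 0], [0, 0, 1.5, 0, 0, 0], [0, 0, 1.7, 0, 0, 0], [0, 0, 1.9, 0, 0, 0], [0, 0, 1.9, 0, 0, 0]]], "grip_force": 90}}

```text
clock: 14.23
ee_pos: [0.5542, -0.2992, 0.1103]
eef_rot: [3.003, 0.922, 0.0]
force: [-1.3, -0.7, 5.5]
gripper_width: 0.0228
grip_force: 92.2
```

>>> {"method": "move_arm", "body": {"series": [[[0, 0, 0.1, 0, 0, 0], [0, 0, 0.2, 0, 0, 0], [0, 0, 0.2, 0, 0, 0], [0, 0, 0.2, 0, 0, 0]]]}}

```text
clock: 14.57
ee_pos: [0.5542, -0.2992, 0.1088]
eef_rot: [3.002, 0.922, 0.0]
force: [-2.4, -0.2, 8.4]
gripper_width: 0.023
grip_force: 92.6
```

>>> {"method": "move_arm", "body": {"series": [[[0, 0, 0.05, 0, 0, 0], [0, 0, 0.1, 0, 0, 0], [0, 0, 0.1, 0, 0, 0], [0, 0, 0.1, 0, 0, 0]]]}}

```text
clock: 14.9
ee_pos: [0.5543, -0.2992, 0.1088]
eef_rot: [3.002, 0.922, 0.001]
force: [-7.8, 3.1, 18.6]
gripper_width: 0.0226
grip_force: 94.2
```

```bash
python3 - <<'E'
from h import *
F=[]
for _ in range(4):
    c=robot.camera("side");s=robot.sense();F.append(np.r_[s["force"],s["ee_pos"]])
print(np.round(F,4))
for t in("stem_collar","stem_head","hub_mouth"):
    for m in robot.mark_of("side",t)[:2]: print(t,m)
print(proj(c,[.5545,-.2989,.08]),proj(c,[.5545,-.2989,.102]))
im=c["color"];cv2.imwrite("pics/k.png",cv2.resize(im[180:300,290:430,::-1],None,fx=4,fy=4))
E
```

```text
[[-7.7217  2.3595 19.0277  0.5543 -0.2992  0.1088]
 [-7.1255  2.5803 19.503   0.5542 -0.2992  0.1088]
 [-7.0667  2.6733 19.2444  0.5543 -0.2992  0.1088]
 [-7.8943  3.651  18.6229  0.5543 -0.2992  0.1088]]
stem_collar {'location': [357.2, 241.6], 'conf': 0.55}
stem_head {'location': [358.4, 234.1], 'conf': 0.58}
stem_head {'location': [356.3, 242.5], 'conf': 0.4}
hub_mouth {'location': [256.0, 214.3], 'conf': 0.95}
hub_mouth {'location': [187.5, 194.9], 'conf': 0.87}
[356.51419566 242.06731048] [357.17839697 234.76166113]
```

View pics/k.png

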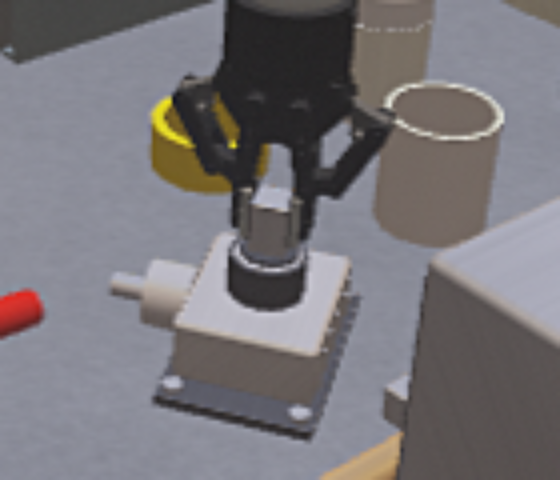

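The side crop shows the collar seated flat on the hub, at about (357,242) in the full image, with the head still gripped. The push is steady at about 19 N, so I'm handing in.

```bash
python3 -c "
from workcell import robot
print(robot.hand_in())"
```

```text
the job is handed in; nothing more can be done
None
```

I handed the job in with the square-headed stem pressed fully home in the grey gearbox's hub and still gripped, at about 15 s on the robot's clock; `hand_in()` returned no verdict, so I don't know the result.

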